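# Nest the pressure cups and start the press screw

## Task

Make ready to press the veneered panel. First nest the yellow pressure cup upright and fully down in the blue one, leaving the blue one standing where it is, and let go of it; that makes the two-cup stack that I shall push under the screw. Then start the press screw, which stands loose on the first thread of its nut: turn it backward (counter-clockwise from above) until you feel it drop off the thread, then forward (clockwise) one full turn from there, give or take a quarter turn, and finish with the gripper closed firmly on its red head, holding the screw still and not letting go; disturb nothing else on the bench.

Things in the scene. Friction and masses are not known exactly. Their poses are not given: they have to be found in the camera images.
- yellow_cup_mid (a point): centre of the yellow pressure cup (to be moved), half-way up on its axis: a hollow plastic cup with its mouth up, 36 mm high, 56 mm across at the rim, 36 mm across at the foot, straight tapering wall 3 mm thick, floor 14 mm thick, 0.12 kg; stands on the table, z up. Fully nested in the other cup it stands 14 mm higher than that cup, foot on its floor, with about 1 mm of play all round, so that its top 14 mm stick out
- blue_cup_mid (a point): centre of the blue pressure cup, which stands on the table on the left or right of the press and stays there; same shape, size and mass as the yellow one
- screw_head (a point): centre of the red square head of the press screw: 34 x 34 mm wide and 32 mm high, faces along its own x and y axes, z up; a white stripe on top marks its +x side. Below the head is a bare 23 mm screw shank (29 mm over the threads), about 50 mm of it showing above the nut at the start. Total mass of the screw about 0.5 kg; it stays upright, rides up or down 8 mm per turn and otherwise falls by its own weight. It turns easily (about 0.04 N m)
- screw_height (a joint): height of the screw (m), growing upward; -0.0029 to -0.0010 at the start, on top of the first thread. Backward it climbs 8 mm per turn to about 0, where the thread ends, then, unless held up, falls 8 mm to about -0.008; further backward it climbs again. Forward from there it is drawn down 8 mm per turn, with about 1.5 mm of up and down play; limits -0.026 and 0.002
- screw_turn (a joint): turn of the screw in rad, growing as it is turned forward (clockwise from above, into the nut); the reading at the start differs each time. The drop comes somewhere within 0.1 to 0.3 turn backward of the start.
- nut_top (a point): centre of the mouth of the steel nut (44 mm across, on a 68 mm flange) on top of the dark wooden bridge of the press, 173 mm above the table; its x and y axes are those of the press: the bridge runs along y, 270 mm long and 55 mm wide, top 28 mm below this point. The press does not move
- glue_bottle: white glue bottle with an orange cap, 60 mm across, 150 mm high; origin under its centre
- tin_blue: tin with a blue label, 76 mm across, 100 mm high; origin under its centre
- tin_amber: tin with a brown label, 68 mm across, 85 mm high; origin under its centre
- try_square: try square lying flat, dark wooden stock 22 x 110 x 16 mm along its y axis, steel blade 160 mm long to its +x; origin under the stock's centre
- osb_sample: brown speckled sample board 100 x 80 x 18 mm, lying flat; origin under its centre
- brown_sample: plain brown sample board 100 x 80 x 18 mm, lying flat; origin under its centre
- press_screw: the press screw itself, head and shank in one; origin on its axis at its lower end, 67 mm below the head's centre
There are look-alikes about, which are no part of the job. Of the things like the part that bears yellow_cup_mid, leave any that is pink, turquoise or white; of the rest the smaller one is meant.

How it is judged (in metres and radians):
On the way, in this order (a step that is already met when the one before it is completed fails the run):
1. the yellow cup is nested fully down in the blue one, upright, and let go (horizontal distance between yellow_cup_mid and blue_cup_mid below 0.004 m and z of yellow_cup_mid in the frame of blue_cup_mid between 0.009 and 0.0175 m and angle between each of yellow_cup_mid, blue_cup_mid's own z axis and vertical below 0.12 rad and contact force between the fingers and yellow_cup below 0.1 N), for 0.2 s.
2. the screw has been turned backward past the end of the thread and has dropped (value of joint screw_turn below 0.4 rad and value of joint screw_height below -0.005 m), for 0.1 s.
At the end, for the whole second after the job is handed in: yellow cup upright in the blue one (axes within 4 mm, 9 to 17.5 mm higher, tilt under 7 degrees); screw one turn in from the drop, give or take a quarter (screw_height -0.0188 to -0.0127 m), still, its head gripped with over 6 N (horizontal distance between yellow_cup_mid and blue_cup_mid below 0.004 m and z of yellow_cup_mid in the frame of blue_cup_mid between 0.009 and 0.0175 m and angle between each of yellow_cup_mid, blue_cup_mid's own z axis and vertical below 0.12 rad and value of joint screw_height between -0.0188 and -0.0127 m and contact force between the fingers and press_screw above 6 N and velocity of joint screw_turn between -0.3 and 0.3 rad/s); the arm keeps its last pose, push and grip.
It fails at once if a bystander is shoved or knocked by more than 3 cm (distance of any of glue_bottle, tin_blue, tin_amber, try_square, osb_sample, brown_sample from where it was at the start of the episode above 0.03 m).
It fails at once if the blue cup is shoved by more than 3 cm (distance of blue_cup_mid from where it was at the start of the episode above 0.03 m).
It also fails if it takes over 72 s, if anything falls off the work surface, if the arm or the gripper's body presses on something with over 40 N, if the wrist force passes 120 N, or if a joint passes its speed limit or range.

## Robot

A 6-joint arm with a two-finger parallel gripper is mounted at the origin on the work surface. World frame = base frame: x ahead of the robot, y to its left, z up, the work surface at z = 0. Lengths are in mm, angles in degrees, forces in N, time in s.
With the tool pointing down it reaches from about 300 to 850 mm from the base axis. Payload 4.2 kg.
Tool frame: the origin (TCP) lies midway between the tips of the shut fingers; the grasp point (between the pads) lies 19 mm behind it (env.hold_point_z is the z of the grasp point in the tool frame, in mm); z points along the fingers, y is the direction in which the jaws open and shut (so a half turn about z gives the same grasp; the last joint's range is limited). The gripper opens to 91 mm and grips with 3 to 60 N. Pads are 32 mm wide; open, the fingers measure 118 mm over their backs; the gripper's body (76 mm by 178 mm) begins 60 mm behind the grasp point.
Start: joints at [-66.635, 18.312, 89.639, -0, 72.044, -1.146], TCP at [238.555, -523.196, 213.976] pointing down, gripper open.
Joint ranges: [-177.97, 177.97], [-48.28, 115.42], [12.27, 149.76], [-77.06, 257.06], [2.81, 150.46], [-146.56, 146.56]. Speed limits (degrees/s): [147.25, 147.25, 180, 180, 180, 180].

## Interface

Orientations are given as [roll, pitch, yaw] about the fixed x, y, z axes, in that order (R = Rz(yaw) Ry(pitch) Rx(roll)).
In Python, from workcell import env, grab_frame, camera_params, spotter gives the robot as it stands. The module is installed in compiled form; this text tells all that it offers.
- The arm moves only by the shell command python3 -m jog 'ROWS' [FORCE]. ROWS is text: rows parted by semicolons, each of 7 numbers parted by spaces: the turn, a rotation vector about the world's x, y, z in units of 5 degrees (1.0 is 5 degrees), then the shift along the world's x, y, z in units of 25 mm (1.0 is 25 mm), then the opening, from 0 (shut) to 1 (fully open). A call has 1 to 5 rows; each row is the pose to reach, as a shift and turn from the pose commanded when the call began; what a row does not reach only later rows make up. A row lasts 1/8 s, in which the tool goes at most 62.5 mm and 10.7 degrees, less where a joint would pass 70% of its speed; a pose out of reach is approached as far as the arm can. A call with a gripper value outside its range is refused whole. The fingers move at their own pace and stop on an object; FORCE is the grip in N (left out, the last holds). Time passes only in rows, so rows that repeat a pose let the fingers close. It gives the time, the measured TCP pose, the force and the opening at its end, in the units of the state.
- env.state(): the state, without advancing time (a new reading comes with each control period).
- grab_frame(name): name is "scene" or "top" or "wrist"; returns the picture (384x512x3 uint8, red, green, blue); there is no depth.
- camera_params(name): a dict with "K" (3x3 intrinsics, pixels), "dist" ([k1, k2, p1, p2, k3] as OpenCV has them; the pictures are not rectified), "rvec" (rotation vector, rad) and "tvec" (3), from world to camera coordinates, as OpenCV has them. Camera axes: x right, y down, z forward; pixel columns grow to the right and rows downward; lengths in mm; the calibration is good to about 2 mm. A picture is of the moment at which its call begins: read the wrist's pose just before it. camera_params takes no time and is no camera call; for the wrist camera it gives the pose at the moment of the call.
- env.job_done(): hands the job in, once; it reports no verdict.
Trained networks look in the newest picture that a camera, given by its name, has taken for a name from the list of things; names that differ only in an ending like _2 or _b are one class to them, and where a whole thing is asked for, a point or a joint stands for the part that bears it (a point fixed in the world has none). Each returns a list of dicts, best first, with "conf" (0 to 1); they miss things now and then, are a little off and sometimes report something else, mostly with a low value. They report only what shows in the picture. A call takes as long as a camera call. They do not tell look-alikes from the thing itself.
- spotter.look_for(query, camera): "box" ([left, top, width, height] in pixels, round what is visible of it).
- spotter.trace(query, camera): "region" (384x512 bool, what is visible of it) and "box" ([left, top, width, height] in pixels, round what is visible of it).
The state is a dict: "time_s": time; "qpos": joint angles; "qvel": joint speeds; "effort": joint torques, N m; "ee_pos": TCP position; "ee_rot": TCP orientation; "force": force on the tool from outside, world axes, zero at the start; "torque": the same for the moment, N m; "gripper_width": finger opening in mm.
Only numpy, scipy, OpenCV 4.12 (cv2) and the standard library are available. Lean on these libraries where they do the work, as an engineer would, in place of code of your own. Each camera call takes 0.05 s, during which the arm holds its last target. There are 200 camera calls.

## Working session

There is one attempt and no reset: what is moved stays moved. The work goes in short steps, Python scripts to look and compute and a shell command to move; the robot and the scene stay as the last step left them, time stands still between calls to the robot, and variables do not carry over. Pictures are saved under pics/ and viewed, about 8 in all and at most 12, crops included, and the job is handed in when it is done.

```bash
mkdir -p pics
cat > h.py <<'E'
import numpy as np, cv2
from workcell import env, grab_frame, camera_params, spotter
def ray(cam,uv,P=None):
    p=P or camera_params(cam)
    K=np.array(p["K"],float);d=np.array(p["dist"],float)
    R=cv2.Rodrigues(np.array(p["rvec"],float))[0];t=np.array(p["tvec"],float).ravel()
    n=cv2.undistortPoints(np.array([[uv]],float),K,d)[0,0]
    return -R.T@t, R.T@np.array([n[0],n[1],1.])
def atz(cam,uv,z,P=None):
    o,v=ray(cam,uv,P); return o+v*(z-o[2])/v[2]
def proj(cam,X,P=None):
    p=P or camera_params(cam)
    return cv2.projectPoints(np.array(X,float).reshape(-1,1,3),np.array(p["rvec"],float),np.array(p["tvec"],float),np.array(p["K"],float),np.array(p["dist"],float))[0][:,0]
def save(im,name): cv2.imwrite("pics/"+name,im[:,:,::-1])
E
python3 - <<'E'
from h import *
a=grab_frame("scene");b=grab_frame("top")
save(cv2.resize(a,(800,600)),"scene0.png");save(cv2.resize(b,(800,600)),"top0.png")
for c in("top","scene"):
    o,v=ray(c,(256,192));print(c,o.round(),v.round(2))
    for q in("yellow_cup_mid","blue_cup_mid","screw_head","nut_top","glue_bottle","tin_blue","tin_amber","try_square","osb_sample","brown_sample"):
        print(c,q,[(np.round(d["box"]).tolist(),round(d["conf"],2)) for d in spotter.look_for(q,c)][:5])
s=env.state();print(s["time_s"],s["force"],s["gripper_width"],env.hold_point_z)
E
```

```text
top [ 348.   15. 1326.] [ 0.21  0.   -0.98]
top yellow_cup_mid [([191.0, 234.0, 24.0, 25.0], 0.92), ([159.0, 268.0, 15.0, 22.0], 0.52), ([156.0, 207.0, 21.0, 16.0], 0.49)]
top blue_cup_mid [([375.0, 227.0, 14.0, 16.0], 0.77)]
top screw_head []
top nut_top [([252.0, 206.0, 95.0, 72.0], 0.67), ([184.0, 144.0, 31.0, 38.0], 0.67)]
top glue_bottle []
top tin_blue [([107.0, 266.0, 36.0, 22.0], 0.94)]
top tin_amber [([377.0, 170.0, 25.0, 23.0], 0.6)]
top try_square [([266.0, 146.0, 34.0, 53.0], 0.95)]
top osb_sample [([186.0, 142.0, 28.0, 38.0], 0.72)]
top brown_sample [([320.0, 140.0, 31.0, 33.0], 0.81)]
scene [1560.  567. 1032.] [-0.69 -0.39 -0.61]
scene yellow_cup_mid [([341.0, 253.0, 17.0, 18.0], 0.81), ([363.0, 213.0, 11.0, 16.0], 0.72), ([383.0, 243.0, 26.0, 28.0], 0.71), ([312.0, 211.0, 23.0, 28.0], 0.61), ([351.0, 230.0, 18.0, 16.0], 0.6)]
scene blue_cup_mid [([166.0, 172.0, 11.0, 16.0], 0.45)]
scene screw_head [([230.0, 139.0, 13.0, 25.0], 0.63)]
scene nut_top [([192.0, 140.0, 96.0, 94.0], 0.9)]
scene glue_bottle [([354.0, 262.0, 27.0, 51.0], 0.79)]
scene tin_blue [([393.0, 207.0, 27.0, 40.0], 0.65)]
scene tin_amber [([122.0, 178.0, 22.0, 32.0], 0.83)]
scene try_square [([178.0, 228.0, 45.0, 47.0], 0.92)]
scene osb_sample [([272.0, 273.0, 30.0, 35.0], 0.73)]
scene brown_sample [([139.0, 223.0, 40.0, 29.0], 0.96)]
1.1 [-0.35124114  0.16524436 -0.1777659 ] 91.21930423444603 -18.8
```

View pics/top0.png

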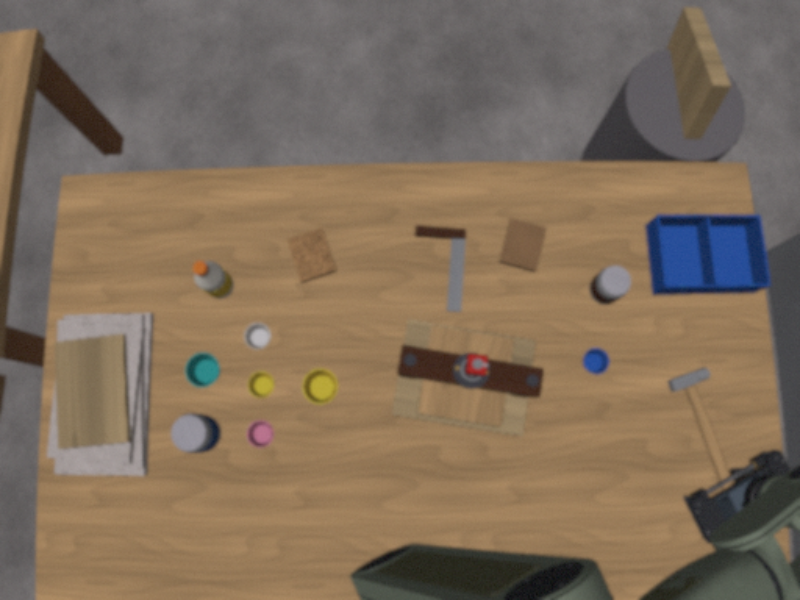

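View pics/scene0.png

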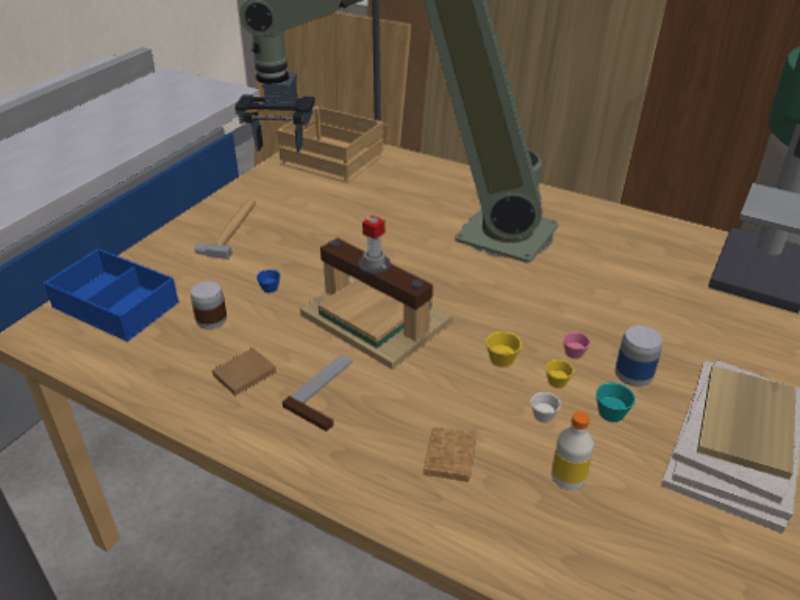

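Top view (800×600 view): small yellow cup at (261,385), large yellow decoy at (320,387), blue cup at (596,361) to the right of the press, red screw head at (476,366). The scene view agrees. Next I measure positions by colour.

Run:
```python
from h import *
ims={c:grab_frame(c) for c in("top","scene")}
P={c:camera_params(c) for c in ims}
def seg(c,lo,hi):
    h=cv2.cvtColor(ims[c],cv2.COLOR_RGB2HSV);m=cv2.inRange(h,lo,hi)
    n,l,s,ce=cv2.connectedComponentsWithStats(m)
    return [(s[i].tolist(),ce[i].round(1)) for i in range(1,n) if s[i][4]>30],l
for nm,lo,hi in(("yel",(24,120,60),(34,255,255)),("blue",(108,150,60),(125,255,255)),("red",(0,190,80),(5,255,255)),("pink",(150,60,60),(179,170,255)),("turq",(80,120,40),(95,255,255))):
    for c in ims:
        for s,ce in seg(c,lo,hi)[0]:
            x,y,w,h,a=s; u=(x+(w-1)/2,y+(h-1)/2)
            print(nm,c,s,ce,"boxctr z36",atz(c,u,36,P[c]).round(1)[:2],"z18",atz(c,u,18,P[c]).round(1)[:2],"z239",atz(c,u,239,P[c]).round(1)[:2], "width z36", np.linalg.norm(atz(c,(x-.5,u[1]),36,P[c])-atz(c,(x+w-.5,u[1]),36,P[c])).round(1))
for n,u,z in(("tinblue",(192,433),100),("white",(258,336),36),("bolt1",(410,359),150),("bolt2",(533,381),150),("amber",(613,280),85),("bottlecap",(201,267),150)):
    print(n,atz("top",(u[0]*.64,u[1]*.64),z,P["top"]).round(1))
def tri(u,v):
    o1,a=ray("top",u,P["top"]);o2,b=ray("scene",v,P["scene"])
    A=np.array([a,-b]).T;s=np.linalg.lstsq(A,o2-o1,rcond=None)[0];p,q=o1+a*s[0],o2+b*s[1];return (p+q)/2,np.linalg.norm(p-q)
print(tri((476*.64,366*.64),(373*.64,227*.64)))
hd=ims["scene"][120:190,190:300];save(np.hstack([cv2.resize(hd,None,fx=4,fy=4),cv2.resize(ims["top"][205:275,270:350],None,fx=4,fy=4)]),"head0.png")
```

```text
yel top [194, 237, 22, 22, 294] [205.2 247.9] boxctr z36 [454.9 184.1] z18 [456.4 186.5] z239 [438.2 157.5] width z36 69.8
yel top [160, 238, 15, 16, 166] [167.3 245.9] boxctr z36 [463.2 303.9] z18 [464.8 307.9] z239 [445.1 258.4] width z36 48.2
yel scene [312, 216, 20, 18, 131] [320.7 224.2] boxctr z36 [469.8 187.9] z18 [450.1 181. ] z239 [692.1 265.2] width z36 62.8
yel scene [350, 230, 17, 18, 117] [357.7 239.1] boxctr z36 [474.4 310. ] z18 [454.8 305.3] z239 [695.8 362.4] width z36 51.7
yel scene [354, 291, 14, 10, 38] [360.  295.5] boxctr z36 [683.4 393.1] z18 [667.5 390. ] z239 [862.1 428.6] width z36 37.5
blue top [415, 138, 78, 49, 3359] [452.6 162.2] boxctr z36 [ 722.2 -653.9] z18 [ 727.4 -663.3] z239 [ 663.4 -548.7] width z36 284.5
blue top [375, 224, 14, 14, 145] [381.1 230.7] boxctr z36 [ 496.2 -382.8] z18 [ 498.3 -388.3] z239 [ 473.  -320.2] width z36 46.1
blue scene [0, 85, 152, 133, 6828] [ 72.2 163.5] boxctr z36 [ 543.9 -814.3] z18 [ 525.5 -839.3] z239 [ 751.1 -532.7] width z36 603.5
blue scene [164, 173, 14, 14, 148] [171.5 179.1] boxctr z36 [ 511.7 -373.7] z18 [ 492
[... 354 characters left out ...]
tr z36 [364.2 305.7] z18 [364.4 309.8] z239 [361.7 259.9] width z36 54.1
pink scene [361, 212, 16, 17, 212] [368.1 219.9] boxctr z36 [375.9 309.3] z18 [354.5 304.7] z239 [617.4 361.9] width z36 51.0
turq top [120, 227, 20, 19, 293] [129.4 236.2] boxctr z36 [495.3 426.5] z18 [497.3 432.3] z239 [472.2 361.7] width z36 65.9
turq scene [382, 245, 25, 25, 458] [392.9 256.4] boxctr z36 [497.7 428.7] z18 [478.5 426.2] z239 [714.3 456.9] width z36 73.1
tinblue [364. 423. 100.]
white [561.3 311.8  36. ]
bolt1 [493.6   1.3 150. ]
bolt2 [ 447.4 -225.6  150. ]
amber [ 653.2 -415.8   85. ]
bottlecap [679.4 400.7 150. ]
(array([ 468.73058767, -111.25660315,  235.24394837]), np.float64(0.9216836963150857))
```

```bash
python3 -c "
from h import *
s=env.state();print(s['ee_rot'],s['ee_pos'],camera_params('wrist'))
print(ray('wrist',(256,192)))"
python3 -m jog '0 0 0 2 2 1.5 1; 0 0 0 4.4 3.6 3 1;0 0 0 6.4 5.4 3.4 1; 0 0 0 8.4 5.6 3.4 1;0 0 0 9.6 5.6 3.4 1'; python3 -m jog '0 0 0 0 0 0 1;0 0 0 0 0 0 1'
```

```text
[1.79996704e+02 2.51562591e-04 2.45126843e+01] [ 238.55619171 -523.18097256  213.96368475] {'K': array([[308.32280694,   0.        , 256.5407998 ],
       [  0.        , 308.32280694, 190.13095476],
       [  0.        ,   0.        ,   1.        ]]), 'dist': array([-0.06148738,  0.        ,  0.        ,  0.        ,  0.        ]), 'rvec': array([-2.44067774,  1.57122286,  0.21569841]), 'tvec': array([-575.34436275,  -29.63757987,  391.22016527])}
(array([ 308.58611743, -491.31452   ,  385.14593361]), array([-0.25220048, -0.11376685, -0.96098483]))
time_s: 1.82
ee_pos: [480.6, -381.8, 300.4]
ee_rot: [179.9, -0.1, 24.6]
force: [0.5, -1.3, 0.5]
gripper_width: 91.2
time_s: 2.08
ee_pos: [478.1, -383.1, 298.6]
ee_rot: [-180.0, 0.1, 24.5]
force: [-0.6, 0.5, 0.4]
gripper_width: 90.9
```

```bash
cat >> h.py <<'E'
def cups(name,lo,hi,z=36,amin=200):
    P=camera_params("wrist");im=grab_frame("wrist");save(im,name)
    m=cv2.inRange(cv2.cvtColor(im,cv2.COLOR_RGB2HSV),lo,hi)
    cs=[max((c for c in [cv2.convexHull(k)]),key=cv2.contourArea) for k in cv2.findContours(m,cv2.RETR_EXTERNAL,cv2.CHAIN_APPROX_NONE)[0] if cv2.contourArea(k)>amin]
    for c in cs:
        # fit model outline: rim circle r28@z, foot r18@z-36
        from scipy.optimize import least_squares
        a=np.linspace(0,2*np.pi,90,endpoint=False);C=np.c_[np.cos(a),np.sin(a)]
        def f(p):
            X=np.r_[np.c_[p[:2]+28*C,np.full(90,z)],np.c_[p[:2]+18*C,np.full(90,z-36)]]
            h=cv2.convexHull(proj("wrist",X,P).astype(np.float32))
            return np.array([cv2.pointPolygonTest(h,(float(q[0][0]),float(q[0][1])),True) for q in c])
        u=c.reshape(-1,2).mean(0);p0=atz("wrist",u,z-12,P)[:2]
        r=least_squares(f,p0,loss="soft_l1",diff_step=1e-3)
        print(cv2.boundingRect(c),"cup xy",r.x.round(1),"rms",np.sqrt((r.fun**2).mean()).round(2))
    return im,P
E
python3 - <<'E'
from h import *
im,P=cups("w1.png",(108,130,40),(125,255,255))
print(env.state()["ee_pos"])
E
```

```text
(242, 129, 39, 38) cup xy [ 495.9 -382.8] rms 0.8
(394, 0, 118, 163) cup xy [ 691.8 -565.3] rms 64.44
[ 477.61293336 -383.39745036  298.81787   ]
```

View pics/w1.png

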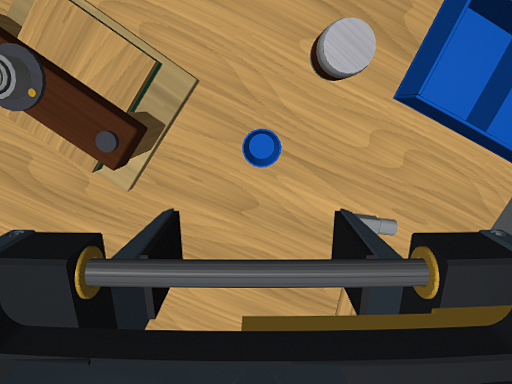

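```bash
python3 -m jog '0 0 0 0 2.5 0.2 1;0 0 0 0 5 0.4 1;0 0 0 -1 7.5 0.4 1;0 0 0 -1.6 10 0.4 1;0 0 0 -1.6 12.5 0.4 1' >/dev/null; python3 -m jog '0 0 0 0 2.5 0 1;0 0 0 0 5 0 1;0 0 0 0 7.5 0 1;0 0 0 0 10 0 1;0 0 0 0 12.5 0 1'>/dev/null;  python3 -m jog '0 0 0 0 1.5 -0.4 1;0 0 0 0 2.4 -1 1;0 0 0 0 2.4 -1 1;0 0 0 0 2.4 -1 1'
python3 - <<'E'
from h import *
im,P=cups("w2.png",(24,110,50),(34,255,255))
print(env.state()["ee_pos"],env.state()["qpos"])
E
```

```text
time_s: 3.88
ee_pos: [438.9, 293.6, 284.1]
ee_rot: [179.9, 0.0, 24.4]
force: [-0.1, 0.1, -0.2]
gripper_width: 91.2
(310, 159, 52, 51) cup xy [457.9 177.2] rms 6.24
(236, 122, 41, 41) cup xy [462.8 304.8] rms 0.44
[439.05385877 293.64388265 284.45592012] [ 3.25509270e+01  1.19089444e+01  8.83755690e+01 -3.74931648e-02
  7.96888382e+01  9.81507396e+01]
```

View pics/w2.png

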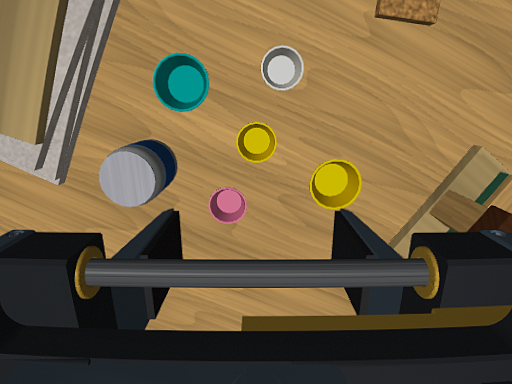

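```bash
python3 -m jog '0 0 0 .95 .45 -1.5 1;0 0 0 .95 .45 -3.5 1;0 0 0 .95 .45 -5.5 1;0 0 0 .95 .45 -7.5 1;0 0 0 .95 .45 -8.3 1' >/dev/null; python3 -m jog '0 0 0 0 0 0 1;0 0 0 0 0 0 1'
```

```text
time_s: 4.8
ee_pos: [463.7, 306.3, 78.0]
ee_rot: [-180.0, -0.2, 24.5]
force: [0.1, 0.2, 0.1]
gripper_width: 91.5
```

```bash
python3 -m jog '0 0 0 -0.04 -0.06 -1.2 1;0 0 0 -0.04 -0.06 -2.08 1;0 0 0 -0.04 -0.06 -2.08 1' 15; python3 -m jog '0 0 0 0 0 0 0.3;0 0 0 0 0 0 0.3;0 0 0 0 0 0 0.3;0 0 0 0 0 0 0.3' 15;python3 -m jog '0 0 0 0 0 0 0.3;0 0 0 0 0 0 0.3' 15
```

```text
time_s: 5.18
ee_pos: [461.4, 304.6, 24.7]
ee_rot: [180.0, 0.0, 24.5]
force: [0.4, -0.2, 1.0]
gripper_width: 91.3
time_s: 5.68
ee_pos: [461.7, 304.9, 24.9]
ee_rot: [180.0, -0.0, 24.5]
force: [-0.0, -0.2, 2.9]
gripper_width: 54.8
time_s: 5.92
ee_pos: [461.7, 304.9, 24.9]
ee_rot: [180.0, -0.0, 24.5]
force: [-0.4, -1.9, 5.5]
gripper_width: 54.2
```

```bash
python3 -m jog '0 0 0 0 0 .5 0.3;0 0 0 0 0 1.5 0.3;0 0 0 0 0 2.5 0.3;0 0 0 0 0 2.5 .3' 15
python3 - <<'E'
from h import *
im=grab_frame("wrist");im2=grab_frame("scene")
save(np.vstack([cv2.resize(im[100:300,130:390],None,fx=1.5,fy=1.5),cv2.resize(im2[180:280,300:430],None,fx=3,fy=3)]),"lift.png")
E
```

```text
time_s: 6.42
ee_pos: [462.6, 305.6, 88.9]
ee_rot: [-180.0, -0.3, 24.5]
force: [-0.2, 0.4, -0.2]
gripper_width: 54.4
```

View pics/lift.png

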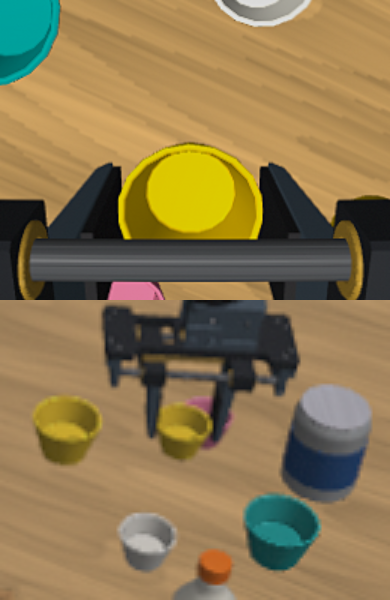

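```bash
python3 -m jog '0 0 0 0 0 2 .3;0 0 0 0 0 4 .3;0 0 0 0 -1 6 .3;0 0 0 0 -2.5 8 .3;0 0 0 0 -4.5 9.6 .3' >/dev/null; python3 -m jog '0 0 0 0 -2 0 .3;0 0 0 0 -4 0 .3;0 0 0 0 -6 0 .3;0 0 0 0 -8 0 .3;0 0 0 .2 -10 0 .3'; python3 -m jog '0 0 0 .2 -2 0 .3;0 0 0 .4 -4 0 .3;0 0 0 .6 -6 0 .3;0 0 0 .8 -8 0 .3;0 0 0 1 -10 0 .3';python3 -m jog '0 0 0 .1 -2 0 .3;0 0 0 .1 -3 0 .3;0 0 0 .1 -3 0 .3;0 0 0 .1 -3 0 .3'
python3 -c "
from h import *
cups('w3.png',(108,130,40),(125,255,255))
print(env.state()['ee_pos'])"
```

```text
time_s: 7.78
ee_pos: [465.7, -57.9, 324.6]
ee_rot: [-179.9, 0.1, 24.5]
force: [1.5, -0.3, -0.4]
gripper_width: 54.5
time_s: 8.4
ee_pos: [491.2, -307.9, 324.1]
ee_rot: [-179.8, 0.1, 24.5]
force: [0.9, 0.4, -0.3]
gripper_width: 54.3
time_s: 8.9
ee_pos: [493.8, -380.5, 324.9]
ee_rot: [-179.9, 0.0, 24.5]
force: [-0.5, 0.3, -1.5]
gripper_width: 54.1
(241, 138, 36, 36) cup xy [ 495.9 -382.5] rms 0.75
(383, 0, 129, 174) cup xy [ 778.8 -575. ] rms 71.46
[ 493.95077941 -380.29911777  325.4443669 ]
```

```bash
python3 -m jog '0 0 0 .04 -.11 -1.5 .3;0 0 0 .04 -.11 -3.5 .3;0 0 0 .04 -.11 -5.5 .3;0 0 0 .04 -.11 -7.5 .3;0 0 0 .04 -.11 -9 .3' >/dev/null; python3 -m jog '0 0 0 0 0 -.8 .3;0 0 0 0 0 -.8 .3;0 0 0 0 0 -.8 .3'; python3 -c "
from h import *
cups('w4.png',(108,130,40),(125,255,255));cups('w4y.png',(24,110,50),(34,255,255),z=91)
print(env.state()['ee_pos'])"
```

```text
time_s: 9.95
ee_pos: [495.8, -384.1, 82.4]
ee_rot: [179.9, -0.1, 24.6]
force: [0.5, -0.1, -0.7]
gripper_width: 54.0
(218, 174, 73, 40) cup xy [ 495.2 -382.7] rms 0.53
(489, 75, 23, 53) cup xy [ 658.6 -540.1] rms 3.04
(209, 195, 96, 65) cup xy [ 495.9 -384.5] rms 0.27
[ 495.86452388 -384.50490701   82.70230835]
```

View pics/w4.png

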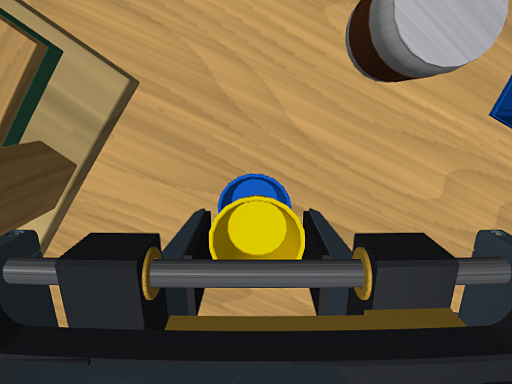

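```bash
python3 -m jog '0 0 0 -.02 .06 -.3 .3;0 0 0 -.02 .06 -.6 .3;0 0 0 -.02 .06 -.8 .3;0 0 0 -.02 .06 -1 .3;0 0 0 -.02 .06 -1.1 .3';python3 -m jog '0 0 0 0 0 -.1 .3;0 0 0 0 0 -.2 .3;0 0 0 0 0 -.3 .3;0 0 0 0 0 -.4 .3;0 0 0 0 0 -.4 .3'; python3 -m jog '0 0 0 0 0 -.04 .3;0 0 0 0 0 -.08 .3;0 0 0 0 0 -.12 .3;0 0 0 0 0 -.12 .3'
```

```text
time_s: 10.68
ee_pos: [494.4, -382.6, 53.0]
ee_rot: [-180.0, 0.0, 24.5]
force: [0.5, -1.0, -1.2]
gripper_width: 54.1
time_s: 11.3
ee_pos: [494.3, -382.6, 43.3]
ee_rot: [-180.0, 0.0, 24.5]
force: [-0.7, 0.7, -1.2]
gripper_width: 54.4
time_s: 11.8
ee_pos: [494.4, -382.7, 40.4]
ee_rot: [-180.0, 0.0, 24.5]
force: [-0.8, -0.1, -0.9]
gripper_width: 53.9
```

```bash
python3 -m jog '0 0 0 0 0 -.03 .3;0 0 0 0 0 -.06 .3;0 0 0 0 0 -.06 .3'; python3 -m jog '0 0 0 0 0 -.04 .3;0 0 0 0 0 -.04 .3'
```

```text
time_s: 12.18
ee_pos: [494.7, -382.8, 39.2]
ee_rot: [180.0, -0.0, 24.5]
force: [0.6, 0.1, 0.2]
gripper_width: 54.0
time_s: 12.42
ee_pos: [494.8, -382.8, 39.0]
ee_rot: [180.0, -0.0, 24.5]
force: [-0.7, 1.8, 5.1]
gripper_width: 54.2
```

```bash
python3 -m jog '0 0 0 0 0 0 .7;0 0 0 0 0 0 .8;0 0 0 0 0 0 .8';python3 -m jog '0 0 0 0 0 .5 .9;0 0 0 0 0 2 .9;0 0 0 0 0 4 .9;0 0 0 -1.4 -.7 6 1;0 0 0 -1.4 -.7 8 1'; python3 -m jog '0 0 0 0 0 0 1;0 0 0 0 0 0 1'
python3 - <<'E'
from h import *
cups("w5.png",(24,110,50),(34,255,255),z=50)
im=grab_frame("wrist");im2=grab_frame("scene")
print(env.state()['ee_pos'])
save(np.hstack([cv2.resize(im[90:240,170:370],None,fx=2,fy=2),cv2.resize(im2[150:210,130:210],None,fx=5,fy=5)]),"nest.png")
E
```

```text
time_s: 12.8
ee_pos: [494.3, -382.7, 37.7]
ee_rot: [-180.0, 0.0, 24.5]
force: [0.6, -0.3, -1.2]
gripper_width: 72.6
time_s: 13.42
ee_pos: [457.6, -400.9, 240.6]
ee_rot: [180.0, 0.0, 24.4]
force: [1.5, -0.3, 1.3]
gripper_width: 91.3
time_s: 13.68
ee_pos: [459.2, -400.0, 238.2]
ee_rot: [180.0, 0.0, 24.5]
force: [-0.1, -0.1, -1.1]
gripper_width: 91.1
(232, 112, 48, 48) cup xy [ 495.7 -382.4] rms 0.47
[ 459.02772523 -399.56939448  236.44578733]
```

View pics/nest.png

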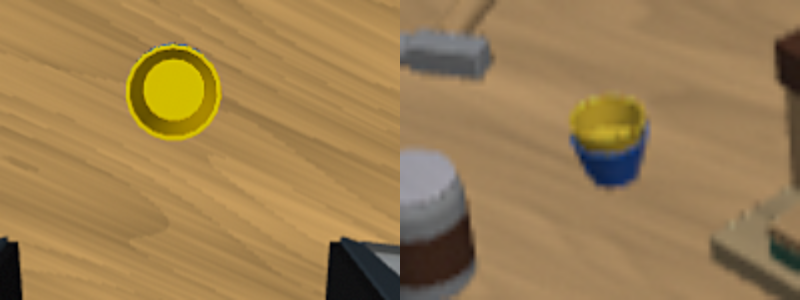

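```bash
python3 -m jog '0 0 2 0 0 2 1;0 0 4 0 1 4 1;0 0 6 0 3 4.4 1;0 0 8 0 5 4 1;0 0 10 .1 7 3.4 1' >/dev/null; python3 -m jog '0 0 .5 .1 2 -.2 1;0 0 .5 .1 3.6 -.4 1;0 0 .5 .1 3.6 -.4 1;0 0 .5 .1 3.6 -.4 1;0 0 .5 .1 3.6 -.4 1'
cat > hd.py <<'E'
from h import *
import sys
from scipy.optimize import least_squares
def head(name=None,z0=237):
    P=camera_params("wrist");im=grab_frame("wrist")
    if name: save(im,name)
    h=cv2.cvtColor(im,cv2.COLOR_RGB2HSV)
    m=cv2.inRange(h,(0,150,50),(6,255,255))|cv2.inRange(h,(174,150,50),(180,255,255))
    m=cv2.morphologyEx(m,cv2.MORPH_CLOSE,np.ones((15,15),np.uint8))
    k=max(cv2.findContours(m,cv2.RETR_EXTERNAL,cv2.CHAIN_APPROX_NONE)[0],key=cv2.contourArea)
    c=cv2.convexHull(k); c=k
    best=None
    for y0 in range(0,90,15):
        def f(p):
            a=np.deg2rad(p[3]);R=np.array([[np.cos(a),-np.sin(a)],[np.sin(a),np.cos(a)]])
            X=[np.r_[p[:2]+R@[sx*17,sy*17],p[2]+sz*16] for sx in(-1,1) for sy in(-1,1) for sz in(-1,1)]
            hh=cv2.convexHull(proj("wrist",X,P).astype(np.float32))
            return np.array([cv2.pointPolygonTest(hh,(float(q[0][0]),float(q[0][1])),True)-.5 for q in c])
        r=least_squares(f,[*atz("wrist",k.reshape(-1,2).mean(0),z0,P)[:2],z0,y0],x_scale=[1,1,1,5],diff_step=1e-4,loss="soft_l1",max_nfev=40)
        if best is None or r.cost<best.cost: best=r
    s=env.state()
    print("head",best.x.round(1),"yaw90",round(best.x[3]%90,1),"rms",np.sqrt((best.fun**2).mean()).round(2),"box",cv2.boundingRect(k),"tcp",np.round(s["ee_pos"],1),np.round(s["ee_rot"],1),"q",np.round(s["qpos"],1),"F",np.round(s["force"],1),"t",s["time_s"])
    return im,best.x,P
if __name__=="__main__": head(*sys.argv[1:2])
E
python3 hd.py w6.png
```

```text
time_s: 15.08
ee_pos: [464.6, -136.2, 312.7]
ee_rot: [-180.0, 0.0, 76.9]
force: [-0.0, -0.7, -0.3]
gripper_width: 91.6
head [ 471.2 -112.1  229.9   82.3] yaw90 82.3 rms 0.46 box (234, 144, 47, 50) tcp [ 464.5 -136.2  312.8] [-180.     0.    76.9] q [-17.7   7.2  90.3  -0.   82.6  -4.6] F [-1.4 -0.   0.2] t 15.125
```

View pics/w6.png

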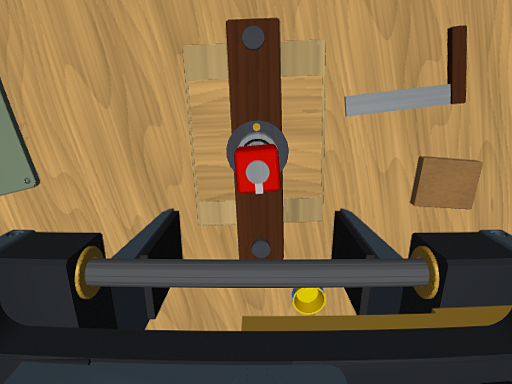

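The wrist picture shows the red head at (257,170), its stripe pointing down the image, and the nut and bridge behind it. The jaws will go across its faces at yaw 82.3.

```bash
python3 -m jog '0 0 1.08 .25 .98 0 .8;0 0 1.08 .25 .98 -1.2 .7;0 0 1.08 .25 .98 -2.4 .6;0 0 1.08 .25 .98 -3.35 .55;0 0 1.08 .25 .98 -3.35 .5' 8
python3 hd.py w7.png; python3 -c "
import cv2;im=cv2.imread('pics/w7.png');cv2.imwrite('pics/w7c.png',im[90:290,150:370])"
```

```text
time_s: 15.75
ee_pos: [469.6, -111.2, 227.7]
ee_rot: [-179.8, -0.0, 82.3]
force: [-0.3, 1.0, -0.6]
gripper_width: 46.4
head [ 470.7 -116.   223.9   82.1] yaw90 82.1 rms 9.38 box (227, 206, 65, 54) tcp [ 470.7 -111.3  229.1] [-179.9   -0.    82.3] q [-14.7   9.5  99.5  -0.   71.1  -7. ] F [ 0.3  0.  -0.3] t 15.8
```

View pics/w7c.png

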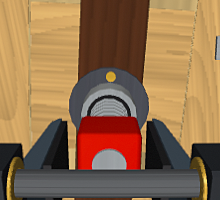

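```bash
cat > m.py <<'E'
from h import *
def red(c):
    h=cv2.cvtColor(grab_frame(c),cv2.COLOR_RGB2HSV)
    m=cv2.inRange(h,(0,150,40),(6,255,255))|cv2.inRange(h,(174,150,40),(180,255,255))
    n,l,s,ce=cv2.connectedComponentsWithStats(m);
    if n<2: return None
    i=1+np.argmax(s[1:,4]); return s[i].tolist(),ce[i].round(2).tolist()
s0=env.state()
print("w",red("wrist"),"s",red("scene"));s=env.state();print(np.round(s["ee_pos"],1),np.round(s["ee_rot"],1),"J6",round(s["qpos"][5],1),"F",np.round(s["force"],1),"T",np.round(s["torque"],2),"w",round(s["gripper_width"],1),"t",s["time_s"])
E
python3 m.py; python3 -m jog '0 0 0 0 0 0 .2;0 0 0 0 0 0 .2;0 0 0 0 0 0 .2' 8;python3 -m jog '0 0 0 0 0 0 .2;0 0 0 0 0 0 .2'; python3 m.py
```

```text
w ([225, 205, 65, 55, 2686], [256.98, 228.95]) s ([238, 138, 9, 15, 86], [241.83, 145.08])
[ 471.5 -111.4  230.4] [179.9   0.   82.4] J6 -7.0 F [1.2 0.  0.7] T [-0.06 -0.09  0.01] w 45.4 t 15.9
time_s: 16.27
ee_pos: [471.0, -110.9, 230.1]
ee_rot: [179.9, 0.0, 82.4]
force: [-1.0, -0.3, 4.3]
gripper_width: 34.2
time_s: 16.52
ee_pos: [471.0, -110.9, 230.0]
ee_rot: [179.9, 0.0, 82.4]
force: [-1.5, -0.8, 5.7]
gripper_width: 34.0
w ([225, 205, 64, 55, 2678], [256.51, 228.98]) s ([239, 138, 8, 15, 68], [242.35, 145.03])
[ 471.  -110.9  230.1] [179.9   0.   82.4] J6 -7.0 F [-1.2 -0.8  5. ] T [-0.1   0.19 -0.05] w 34.0 t 16.625
```

```bash
python3 -m jog '0 0 1.5 0 0 .007 .2;0 0 3 0 0 .013 .2;0 0 4.5 0 0 .02 .2;0 0 6 0 0 .027 .2;0 0 6 0 0 .027 .2';python3 m.py;python3 -m jog '0 0 0 0 0 0 .5;0 0 0 0 0 0 .5;0 0 0 0 0 0 .5'; python3 m.py
```

```text
time_s: 17.25
ee_pos: [471.1, -110.9, 230.7]
ee_rot: [179.9, 0.1, 112.5]
force: [-1.4, -0.6, 6.2]
gripper_width: 34.3
w ([225, 205, 64, 55, 2692], [256.57, 229.0]) s ([234, 151, 10, 1, 10], [238.5, 151.0])
[ 471.1 -110.9  230.7] [1.799e+02 1.000e-01 1.124e+02] J6 -37.0 F [-1.2 -1.1  3.7] T [-0.1   0.16  0.03] w 33.9 t 17.35
time_s: 17.73
ee_pos: [470.6, -110.6, 229.6]
ee_rot: [-180.0, -0.0, 112.4]
force: [0.1, 0.3, 0.0]
gripper_width: 45.6
w ([225, 206, 65, 54, 2676], [256.96, 229.76]) s ([244, 139, 1, 9, 9], [244.0, 143.0])
[ 470.6 -110.7  229.7] [-180.    -0.   112.4] J6 -37.0 F [0.1 0.7 0.3] T [ 0.01 -0.11 -0.07] w 45.5 t 17.825
```

```bash
python3 -m jog '0 0 0 0 0 0 .2;0 0 0 0 0 0 .2;0 0 0 0 0 0 .2;0 0 0 0 0 0 .2'>/dev/null;python3 -m jog '0 0 1.5 0 0 .007 .2;0 0 3 0 0 .013 .2;0 0 4.5 0 0 .02 .2;0 0 5 0 0 .022 .2;0 0 5 0 0 .022 .2';python3 m.py;python3 -m jog '0 0 0 0 0 0 .5;0 0 0 0 0 0 .5;0 0 0 0 0 0 .5' >/dev/null; python3 m.py
```

```text
time_s: 18.95
ee_pos: [470.9, -110.6, 230.4]
ee_rot: [180.0, 0.0, 137.4]
force: [1.8, 1.3, -0.8]
gripper_width: 34.0
w ([225, 206, 65, 54, 2688], [256.58, 229.87]) s ([233, 143, 2, 6, 10], [233.6, 145.1])
[ 470.9 -110.7  230.4] [180.    0.  137.4] J6 -62.0 F [ 2.1  0.4 -1.9] T [ 0.15 -0.35  0.06] w 33.8 t 19.05
w ([225, 206, 65, 54, 2656], [257.12, 229.68]) s ([233, 142, 3, 9, 19], [234.26, 145.53])
[ 470.7 -110.8  230.5] [180.   -0.  137.4] J6 -62.0 F [ 0.5 -0.2  0.4] T [-0.02 -0.18  0.04] w 45.6 t 19.525
```

```bash
python3 -m jog '0 0 0 0 0 0 .2;0 0 0 0 0 0 .2;0 0 0 0 0 0 .2;0 0 0 0 0 0 .2'>/dev/null;python3 -m jog '0 0 1.5 0 0 .007 .2;0 0 3 0 0 .013 .2;0 0 4 0 0 .018 .2;0 0 4 0 0 .018 .2;0 0 4 0 0 .018 .2';python3 m.py;python3 -m jog '0 0 0 0 0 0 .5;0 0 0 0 0 0 .5;0 0 0 0 0 0 .5' >/dev/null; python3 m.py
```

```text
time_s: 20.65
ee_pos: [470.7, -110.7, 230.8]
ee_rot: [180.0, -0.0, 157.3]
force: [1.4, 0.1, -0.6]
gripper_width: 33.7
w ([225, 206, 65, 54, 2690], [256.59, 229.83]) s ([232, 138, 7, 14, 57], [234.63, 144.84])
[ 470.8 -110.7  230.8] [180.   -0.  157.4] J6 -82.0 F [ 2.2  0.6 -1.2] T [ 0.12 -0.33 -0.02] w 34.0 t 20.75
w ([225, 206, 64, 54, 2643], [256.92, 229.59]) s ([232, 138, 8, 14, 67], [235.22, 145.13])
[ 470.7 -110.8  231. ] [180.    0.  157.4] J6 -82.0 F [ 0.4  0.2 -0.1] T [ 0.06 -0.16  0.03] w 45.5 t 21.225
```

```bash
python3 -m jog '0 0 0 0 0 0 .2;0 0 0 0 0 0 .2;0 0 0 0 0 0 .2;0 0 0 0 0 0 .2'>/dev/null;python3 -m jog '0 0 1.5 0 0 .007 .2;0 0 3 0 0 .013 .2;0 0 4 0 0 .018 .2;0 0 4 0 0 .018 .2;0 0 4 0 0 .018 .2';python3 m.py;python3 -m jog '0 0 0 0 0 0 .5;0 0 0 0 0 0 .5;0 0 0 0 0 0 .5' >/dev/null; python3 m.py
```

```text
time_s: 22.35
ee_pos: [470.7, -110.7, 230.8]
ee_rot: [180.0, -0.0, 177.3]
force: [2.1, 0.1, -6.1]
gripper_width: 33.8
w ([225, 206, 64, 54, 2686], [256.56, 229.82]) s ([231, 138, 11, 14, 87], [235.98, 145.39])
[ 470.7 -110.7  231.1] [180.   -0.  177.4] J6 -102.0 F [ 2.9 -0.1 -6.6] T [-0.02 -0.52 -0.01] w 33.7 t 22.45
w ([227, 202, 61, 58, 2619], [256.79, 226.8]) s ([232, 140, 11, 14, 106], [237.2, 147.35])
[ 470.7 -110.7  231.7] [-180.     0.   177.4] J6 -102.0 F [-0.1  0.6  0.1] T [ 0.17 -0.15 -0.03] w 45.6 t 22.925
```

It dropped: with the screw held I felt −6 N, and on release the head fell about 8 mm in both cameras. Overshoot is 0–20°. Now forward about 370° in two strokes.

```bash
python3 -m jog '0 0 0 0 0 -.16 .5;0 0 0 0 0 -.34 .5;0 0 0 0 0 -.34 .5'>/dev/null; python3 m.py; python3 -m jog '0 0 0 0 0 0 .2;0 0 0 0 0 0 .2;0 0 0 0 0 0 .2;0 0 0 0 0 0 .2' 12
python3 -m jog '0 0 -2 0 0 -.009 .2;0 0 -4 0 0 -.018 .2;0 0 -6 0 0 -.027 .2;0 0 -8 0 0 -.036 .2;0 0 -10 0 0 -.044 .2'
python3 m.py
```

```text
w ([225, 207, 65, 53, 2665], [256.61, 230.57]) s ([232, 140, 11, 14, 107], [237.21, 147.28])
[ 470.7 -110.7  222.7] [180.   -0.  177.4] J6 -102.0 F [0.5 0.  1.2] T [ 0.1  -0.15  0.06] w 45.4 t 23.4
time_s: 23.9
ee_pos: [470.8, -110.7, 223.0]
ee_rot: [180.0, 0.0, 177.4]
force: [1.4, -0.2, -0.2]
gripper_width: 34.1
time_s: 24.52
ee_pos: [470.9, -110.6, 221.8]
ee_rot: [180.0, 0.0, 127.1]
force: [1.1, -0.5, 0.4]
gripper_width: 33.9
w ([224, 206, 66, 54, 2705], [256.48, 229.89]) s ([237, 153, 5, 1, 5], [239.0, 153.0])
[ 470.9 -110.6  221.9] [180.    0.  127.4] J6 -52.0 F [-0.6  0.1  0.7] T [ 0.03 -0.18 -0.06] w 33.8 t 24.625
```

```bash
for i in 1; do python3 -m jog '0 0 -2 0 0 -.009 .2;0 0 -4 0 0 -.018 .2;0 0 -6 0 0 -.027 .2;0 0 -8 0 0 -.036 .2;0 0 -10 0 0 -.044 .2'; done
python3 -m jog '0 0 -2 0 0 -.009 .2;0 0 -4 0 0 -.018 .2;0 0 -6 0 0 -.027 .2;0 0 -8 0 0 -.036 .2;0 0 -10 0 0 -.044 .2'
python3 -m jog '0 0 -2 0 0 -.009 .2;0 0 -4 0 0 -.018 .2;0 0 -6 0 0 -.027 .2;0 0 -8 0 0 -.036 .2;0 0 -8 0 0 -.036 .2'
python3 m.py; python3 -m jog '0 0 0 0 0 0 .5;0 0 0 0 0 0 .5;0 0 0 0 0 0 .5'; python3 m.py
```

```text
time_s: 25.25
ee_pos: [471.0, -110.6, 220.7]
ee_rot: [180.0, -0.0, 77.3]
force: [1.7, 0.9, 0.3]
gripper_width: 33.8
time_s: 25.88
ee_pos: [471.1, -110.7, 219.7]
ee_rot: [180.0, -0.0, 27.3]
force: [1.0, 0.0, -0.4]
gripper_width: 33.7
time_s: 26.5
ee_pos: [471.1, -110.8, 218.8]
ee_rot: [180.0, -0.0, -12.3]
force: [1.7, 0.1, 0.4]
gripper_width: 33.4
w ([224, 206, 66, 54, 2705], [256.46, 229.92]) s ([232, 140, 8, 16, 81], [235.56, 148.17])
[ 471.1 -110.8  218.8] [-1.80e+02 -1.00e-01 -1.24e+01] J6 87.8 F [ 1.9 -1.2 -1.2] T [ 0.01 -0.17 -0.03] w 33.8 t 26.6
time_s: 26.98
ee_pos: [470.5, -110.7, 218.7]
ee_rot: [180.0, 0.0, -12.6]
force: [-0.3, -0.6, -1.0]
gripper_width: 45.6
w ([224, 205, 65, 55, 2704], [256.4, 229.12]) s ([232, 141, 9, 15, 89], [235.98, 148.45])
[ 470.6 -110.7  218.7] [180.    0.  -12.6] J6 88.0 F [0.3 0.5 0.4] T [ 0.03 -0.01 -0.03] w 45.3 t 27.075
```

```bash
python3 -m jog '0 0 0 0 0 0 .8;0 0 0 0 0 0 .8;0 0 2 0 0 0 .8;0 0 4 0 0 0 .8;0 0 6 0 0 0 .8' >/dev/null
python3 -m jog '0 0 2 0 0 0 .8;0 0 4 0 0 0 .8;0 0 6 0 0 0 .8;0 0 8 0 0 0 .8;0 0 10 0 0 0 .8' >/dev/null
python3 -m jog '0 0 2 0 0 0 .8;0 0 4 0 0 0 .8;0 0 6 0 0 0 .8;0 0 8 0 0 0 .8;0 0 10 0 0 0 .8' >/dev/null
python3 -m jog '0 0 2 0 0 0 .8;0 0 4 0 0 0 .8;0 0 6 0 0 0 .8;0 0 8 0 0 0 .8;0 0 10 0 0 0 .8' >/dev/null
python3 -m jog '0 0 0 0 0 -.02 .6;0 0 0 0 0 -.02 .5;0 0 0 0 0 -.02 .5'; python3 m.py
```

```text
time_s: 29.95
ee_pos: [470.7, -110.7, 218.2]
ee_rot: [180.0, -0.0, 167.3]
force: [-0.1, 0.2, 0.0]
gripper_width: 46.9
w ([225, 207, 65, 53, 2473], [256.7, 230.07]) s ([232, 141, 9, 15, 89], [235.98, 148.45])
[ 470.7 -110.7  218.2] [180.    0.  167.4] J6 -92.0 F [-0.2 -0.2 -0.2] T [ 0.1  -0.14 -0.01] w 45.7 t 30.05
```

Scene centroid is unchanged, so the head did not turn while I rewound. Now the second stroke of 180°.

```bash
python3 -m jog '0 0 0 0 0 0 .2;0 0 0 0 0 0 .2;0 0 0 0 0 0 .2;0 0 0 0 0 0 .2' 15 >/dev/null
python3 -m jog '0 0 -2 0 0 -.009 .2;0 0 -4 0 0 -.018 .2;0 0 -6 0 0 -.027 .2;0 0 -8 0 0 -.036 .2;0 0 -10 0 0 -.044 .2' >/dev/null
python3 -m jog '0 0 -2 0 0 -.009 .2;0 0 -4 0 0 -.018 .2;0 0 -6 0 0 -.027 .2;0 0 -8 0 0 -.036 .2;0 0 -10 0 0 -.044 .2'
python3 -m jog '0 0 -2 0 0 -.009 .2;0 0 -4 0 0 -.018 .2;0 0 -6 0 0 -.027 .2;0 0 -8 0 0 -.036 .2;0 0 -10 0 0 -.044 .2' >/dev/null
python3 -m jog '0 0 -2 0 0 -.009 .2;0 0 -4 0 0 -.018 .2;0 0 -6 0 0 -.027 .2;0 0 -6 0 0 -.027 .2;0 0 -6 0 0 -.027 .2'
python3 m.py
python3 - <<'E'
from h import *
im=grab_frame("wrist");im2=grab_frame("scene")
save(np.hstack([cv2.resize(im[80:280,130:380],None,fx=1.6,fy=1.6)[:320,:400],cv2.resize(im2[120:200,150:250],None,fx=4,fy=4)]),"end.png")
E
```

```text
time_s: 31.8
ee_pos: [471.1, -110.5, 216.0]
ee_rot: [180.0, -0.0, 67.1]
force: [1.0, 0.7, 0.9]
gripper_width: 33.9
time_s: 33.05
ee_pos: [471.2, -110.8, 214.3]
ee_rot: [180.0, -0.1, -12.5]
force: [2.2, -1.1, -0.6]
gripper_width: 33.7
w ([224, 207, 66, 53, 2508], [256.43, 230.21]) s ([232, 141, 8, 16, 76], [235.64, 149.34])
[ 471.2 -110.8  214.3] [ 1.80e+02 -1.00e-01 -1.25e+01] J6 87.9 F [ 2.2 -0.7 -1.9] T [ 0.02 -0.35 -0.02] w 34.0 t 33.15
```

View pics/end.png

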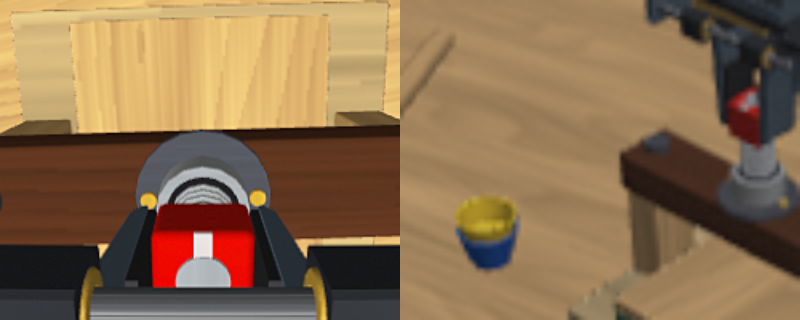

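```bash
python3 -m jog '0 0 0 0 0 0 .2;0 0 0 0 0 0 .2;0 0 0 0 0 0 .2;0 0 0 0 0 0 .2' 22; python3 m.py; python3 -c "
from workcell import env
print(env.job_done())"
```

```text
time_s: 33.75
ee_pos: [471.1, -110.8, 214.3]
ee_rot: [180.0, -0.1, -12.6]
force: [5.2, -0.4, -2.4]
gripper_width: 33.4
w ([224, 207, 66, 53, 2509], [256.43, 230.21]) s ([232, 141, 8, 16, 76], [235.64, 149.34])
[ 471.2 -110.8  214.3] [ 1.80e+02 -1.00e-01 -1.26e+01] J6 88.0 F [ 4.6 -1.  -2. ] T [-0.02 -0.79  0.04] w 33.9 t 33.85
the job is handed in; nothing more can be done
None
```

The job is handed in at about 34 s of the 72 s allowed. The system gives no verdict, so what follows rests on my own checks.

**Cups:** The small yellow cup is nested fully down in the blue one and let go. The yellow and blue axes measured about 0.3 mm apart. The gripper tip met contact at the height expected for full nesting. The pictures show the stack upright and the blue cup where it was.

**Screw:**
- **Drop:** I turned it backward 95° in steps, letting go after each one. It fell off the thread between 75° and 95°. I felt about −6 N on the gripper, and on release the head fell about 8 mm in both cameras.
- **Forward turn:** I then turned it forward 370° in two strokes. That is 350° to 370° from the drop itself, and the white stripe ended at the angle that predicts.
- **Height:** I estimate −16 to −17 mm, inside the −18.8 to −12.7 mm window. This comes from how far the gripper travelled and from the pictures, because the joint cannot be read directly.

The gripper is still closed on the red head, commanded to 22 N, with the arm still. I saw nothing else disturbed on the bench, but I did not measure the other objects again at the end. No check failed. The one loose figure was the camera fit of the head's height before the grasp, which read about 230 mm. I expected about 239 mm from the sizes given, so I used that instead.

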